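Knock the cast wheels out of the blue turn-over mould

ROBOT

A 7-joint arm with a two-finger parallel gripper is mounted at the origin on the work surface. World frame = base frame: x ahead of the robot, y to its left, z up, the work surface at z = 0. Lengths are in m, angles in rad, forces in N, time in s.
With the tool pointing down it reaches from about 0.425 to 0.925 m from the base axis. Payload 6.8 kg.
Tool frame: the origin (TCP) lies midway between the tips of the shut fingers; the grasp point (between the pads) lies 19 mm behind it; y points along the fingers, z is the direction in which the jaws open and shut, and the axes are right-handed (so a half turn about y gives the same grasp; the last joint's range is limited). The gripper opens to 85 mm and grips with 20 to 120 N. Pads are 22 mm wide; open, the fingers measure 114 mm over their backs; the gripper's body (76 mm by 85 mm) begins 54 mm behind the grasp point. The pads swing forward as they close: fully open they stand 13 mm farther back than shut.
Start: joints at [-1.25, 0.477, 0.022, 1.555, -0.011, 1.109, -0.083], TCP at [0.281, 0.614, 0.204] pointing down, gripper open.
Joint ranges: [-2.96, 2.96], [-0.34, 2.1], [-1.41, 1.46], [0.24, 2.44], [-1.37, 4.51], [0.17, 1.92], [-2.96, 2.96]. Speed limits (rad/s): [2.39, 2.39, 3.14, 3.14, 3.14, 3.14, 3.14].

INTERFACE

Orientations are given as a rotation vector (axis times angle).
In Python, from bench import r gives the robot as it stands.
- The arm moves only by the tool send_rows, never from a script. Its argument "rows" is text: rows parted by semicolons, each of 6 numbers parted by spaces: the shift along the world's x, y, z in m, then the turn, a rotation vector about the world's x, y, z in rad. A call has 1 to 20 rows; each row shifts and turns the commanded pose from where the row before left it; what a row does not reach is not made up. A row lasts 1/10 s, in which the tool goes at most 50 mm and 8.59 degrees, less where a joint would pass 70% of its speed; a pose out of reach is approached as far as the arm can. A call is refused whole if a number of a shift passes 0.05 or a number of a turn 0.15, either way. A call with a gripper value outside its range is refused whole. "grip" is the finger opening in m, from 0 to 0.0854, set as the call begins (left out, the last holds). The fingers move at their own pace and stop on an object; "grip_force" is the grip in N (left out, the last holds). Time passes only in rows, so rows that do not move let the fingers close. It gives the time, the measured TCP pose, the force and the opening at its end, in the units of the state.
- r.get_obs(): the state, without advancing time (a new reading comes with each control period).
- r.grab_frame(name): name is "side" or "top"; returns a dict with "pixels" (400x640x3 uint8, red, green, blue), "intrinsics" (3x3 intrinsics, pixels), "k1" (the pictures are not rectified: a ray, as slopes to the right and down, at radius r is drawn at 1 + k1 r^2 times it, then the intrinsics apply), "position" and "orientation" of the camera in the world. Camera axes: x right, y up, looking along -z (the intrinsics and any distortion apply to the point x, -y, -z); pixel columns grow to the right and rows downward; lengths in m; the calibration is good to about 2 mm. A picture is of the moment at which its call begins. There is no depth.
- r.hand_in(): hands the job in, once; it reports no verdict.
The state is a dict: "clock": time; "joints": joint angles; "qvel": joint speeds; "tau": joint torques, N m; "tcp_pos": TCP position; "orientation": TCP orientation; "contact_force": force on the tool from outside, world axes, zero at the start; "moment": the same for the moment, N m; "grip_width": finger opening in m.
Only numpy, scipy, OpenCV 4.12 (cv2) and the standard library are available. Lean on these libraries where they do the work, as an engineer would, in place of code of your own. Each camera call takes 0.05 s, during which the arm holds its last target.

TASK

The two orange wheels in the blue mould have set but are stuck fast under its rubber lips. Take the blue mould by its bar, turn it over on its hinge and let it fall so that it raps on the bench and the wheels drop into its red pan; leave the mould lying upside down on its feet and let go of it. The yellow mould is still curing: do not lift it.

Things in the scene. Friction and masses are not known exactly. Their poses are not given: they have to be found in the camera images.
- blue_mould (a joint): Hinge of the blue mould, rad: 0 = as it starts, lying cavities up on the stand's pan-less side; 1.57 = upright; 3.14 = upside down on its feet on the bench, over the red pan. Turns easily: let go past upright, it falls and raps on the bench. Turned or lowered slowly, the wheels stay stuck; a free fall from 2.1 to 2.6 rad frees them. If lowered without a rap, lift it by the bar and let it fall.
- blue_bar (a point): Middle of the blue mould's bar: round steel, 12 mm thick, 84 mm free between two side arms, parallel to the hinge, its centre 58 mm clear of the blue tray (56 x 110 x 20 mm), 60 mm above the bench at both ends of the swing. Axes turn with the mould: x from bar to hinge (hinge axis 134 mm along x), y along the bar, z out of the cavities. Feet at the tray's outer corners stand 60 mm along +z and -z.
- blue_pan (a point): Middle of the floor of the blue mould's red catch pan (104 x 94 mm, rim 12 mm high, floor 3 mm above the bench), fixed to the stand on the far side of the hinge from the mould's start. x points level away from the hinge, y along it, z up. The hinge axis is 70 mm from here along -x and 60 mm above the bench.
- wheel_a: Orange cast wheel, a disc 40 mm in diameter and 16 mm thick, 25 g, held in the blue mould's right-hand (-y of blue_bar) cavity by two springy black lips, flush with its top face. Origin: centre of its underside at the start.
- wheel_b: The same, in the left-hand (+y) cavity of the blue mould.
- yellow_mould (a joint): Hinge of the bystanding yellow mould, of the same build with grey wheels, in rad: 0 = lying right way up, as it must stay.
Not all that is in view belongs to the job. Leave any purple look-alike of the wheel_b alone.

How it is judged:
On the way:
1. the blue mould is carried past upright with both wheels still in it (value of joint blue_mould above 1.6 rad and z of each of wheel_a, wheel_b in the frame of blue_bar below 0 m and distance between each of wheel_a, wheel_b and blue_bar below 0.11 m), for 0.05 s.
At the end, for the whole second after the job is handed in: The blue mould lies fully over (its hinge within 10 degrees of 3.14), both orange wheels are out of it and at rest down in its red pan (origins less than 40 mm above the bench and within 70 mm of the pan's middle), and the yellow mould lies as it did (value of joint blue_mould above 2.97 rad and height (world z) of each of wheel_a, wheel_b below 0.04 m and horizontal distance between each of wheel_a, wheel_b and blue_pan below 0.07 m and linear speed of each of wheel_a, wheel_b below 0.03 m/s and value of joint yellow_mould below 0.1 rad); the robot touches nothing.
It fails at once if the yellow mould is lifted more than 15 degrees (value of joint yellow_mould above 0.26 rad).
It also fails if it takes over 35 s, if anything falls off the work surface, if the arm or the gripper's body presses on something with over 40 N, if the wrist force passes 120 N, or if a joint passes its speed limit or range.

## Working session

There is one attempt and no reset: what is moved stays moved. The work goes in short steps, Python scripts to look and compute and a tool call to move; the robot and the scene stay as the last step left them, time stands still between calls to the robot, and variables do not carry over. Pictures are saved under pics/ and viewed, and the job is handed in when it is done.

Besides the shell and the picture viewer there is one more tool, called after "Call:" as name(argument=value, ...) on one line, values as JSON. send_rows: Moves the arm, as the interface text tells. Its arguments: {"type":"object","properties":{"rows":{"type":"string"},"grip":{"type":"number"},"grip_force":{"type":"number"}},"required":["rows"]}

```bash
ls; mkdir -p pics; python3 - <<'E'
from bench import r
import cv2
o=r.get_obs();print({k:o[k] for k in('clock','joints','tcp_pos','orientation','grip_width','contact_force')})
for n in('side','top'):
    f=r.grab_frame(n);cv2.imwrite(f'pics/{n}0.png',f['pixels'][:,:,::-1]);print(n,f['intrinsics'],f['k1'],f['position'],f['orientation'])
E
```

```text
pics
{'clock': 0.0, 'joints': array([-1.25009411,  0.47778312,  0.02233421,  1.55646919, -0.01152585,
        1.10930976, -0.08311355]), 'tcp_pos': array([0.28038723, 0.61328811, 0.20262955]), 'orientation': array([-1.54633251,  0.33661957, -0.33617299]), 'grip_width': 0.08535652931998615, 'contact_force': array([-0.28369376, -0.57204112, -0.57479579])}
side [[382.71306224   0.         319.71586733]
 [  0.         382.71306224 202.46604846]
 [  0.           0.           1.        ]] -0.04386556391924443 [0.4294979  0.58749958 0.4877405 ] [ 0.10842825 -1.32343102 -2.63160272]
top [[397.60542816   0.         319.37114375]
 [  0.         397.60542816 200.31873305]
 [  0.           0.           1.        ]] -0.07879146623899963 [0.49921804 0.01668604 0.82496611] [ 0.06532867 -0.02300515 -1.56874472]
```

View pics/side0.png

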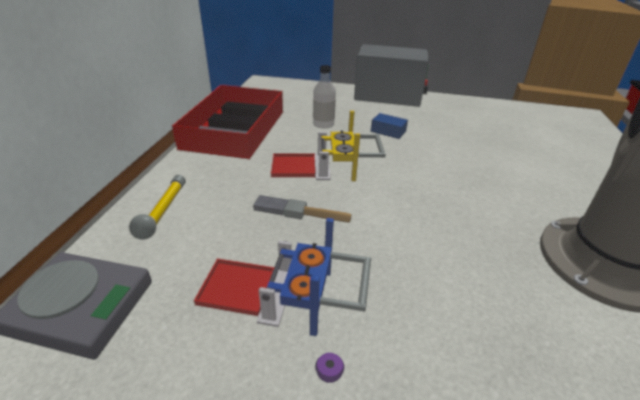

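View pics/top0.png

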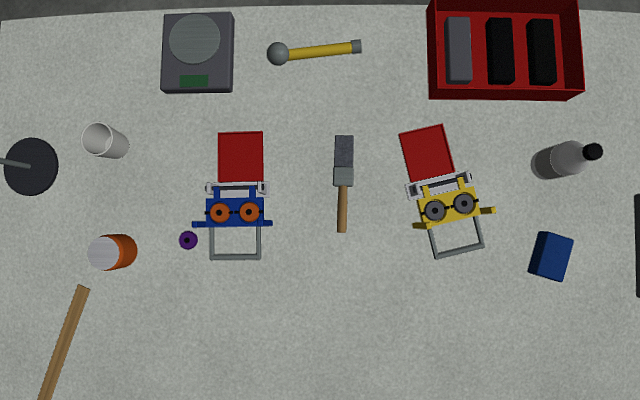

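The side view shows the blue mould with orange wheels at (312,257) and (303,285), its grey bar at about (365,280), and the red pan at (235,285). In the top view the blue mould is at (235,210), its bar at (235,258) and its pan at (241,157). The yellow mould is at (447,205) and has grey wheels. The purple ring at (188,240) is the decoy. The two orange wheels sit in the blue tray, so that mould is the target. I'll enlarge both views to confirm.

```bash
cat > h.py <<'E'
import numpy as np,cv2
from bench import r
from scipy.spatial.transform import Rotation as R
from scipy.optimize import least_squares
def cam(f):
    return f['intrinsics'],f['k1'],np.array(f['position']),R.from_rotvec(f['orientation']).as_matrix()
def proj(f,P):
    K,k1,p,M=cam(f);c=(np.atleast_2d(P)-p)@M
    s=np.c_[c[:,0]/-c[:,2],-c[:,1]/-c[:,2]];s=s*(1+k1*(s**2).sum(1,keepdims=True))
    return s*[K[0,0],K[1,1]]+[K[0,2],K[1,2]]
def onz(f,uv,z):
    K,k1,p,M=cam(f);d=(np.array(uv)-[K[0,2],K[1,2]])/[K[0,0],K[1,1]];s=d.copy()
    for _ in range(20): s=d/(1+k1*(s@s))
    ray=M@np.array([s[0],-s[1],-1]);return p+ray*(z-p[2])/ray[2]
def tri(fs,uvs):
    return least_squares(lambda P:np.concatenate([proj(f,P)[0]-u for f,u in zip(fs,uvs)]),[.5,.2,.05])
def crop(f,x0,y0,w,h,s,name):
    c=f['pixels'][y0:y0+h,x0:x0+w,::-1];cv2.imwrite(name,cv2.resize(c,None,fx=s,fy=s,interpolation=cv2.INTER_CUBIC))
E
python3 - <<'E'
from h import *
crop(r.grab_frame('side'),190,210,200,150,4,'pics/sc.png')
crop(r.grab_frame('top'),170,120,125,150,4,'pics/tc.png')
E
```

```text
(no output)
```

View pics/sc.png

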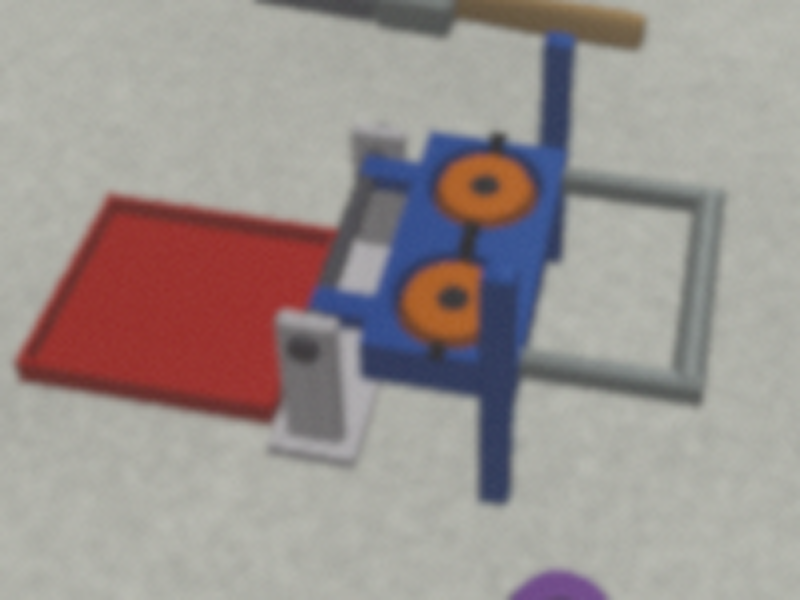

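View pics/tc.png

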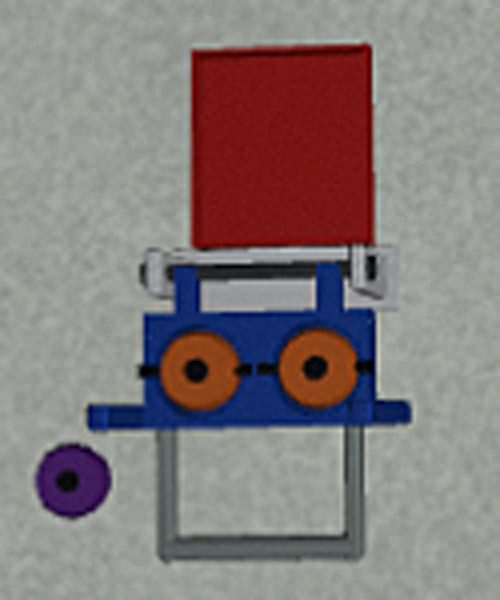

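```bash
python3 - <<'E'
from h import *
s=r.grab_frame('side');t=r.grab_frame('top')
S=lambda x,y:np.array([190+x/4,210+y/4]);T=lambda x,y:np.array([170+x/4,120+y/4])
for n,a,b in[('barL',S(690,383),T(168,548)),('barR',S(707,201),T(352,548)),('wheelb',S(453,298),T(196,370)),('wheela',S(486,185),T(316,367)),
 ('panfarL',S(22,368),T(192,52)),('panfarR',S(110,198),T(370,46))]:
    q=tri([s,t],[a,b]);print(n,q.x.round(4),q.fun.round(1))
E
```

```text
barL [0.4318 0.2451 0.0613] [-0.1 -0.   0.   0.2]
barR [0.4345 0.1555 0.0605] [ 0.7  0.  -0.1 -0.8]
wheelb [0.5187 0.231  0.067 ] [ 0.2  0.  -0.  -0.2]
wheela [0.52   0.1725 0.0666] [ 0.1  0.  -0.  -0.1]
panfarL [0.6866 0.2529 0.0073] [-0.3 -0.1  0.1  0.4]
panfarR [0.6904 0.1587 0.0068] [ 0.2  0.  -0.1 -0.3]
```

```bash
python3 - <<'E'
from h import *
o=r.get_obs();C=R.from_rotvec(o['orientation']).as_matrix();print(C.round(3),o['clock'])
th=.032
for s in(1,-1):
    z=s*np.array([np.cos(th),np.sin(th),0]);y=np.array([0,0,-1.]);x=np.cross(y,z)
    G=np.c_[x,y,z];print(s,R.from_matrix(G@C.T).as_rotvec().round(3))
print(np.array([.433,.2,.161])-o['tcp_pos'])
E
```

```text
[[ 0.909 -0.     0.416]
 [-0.416 -0.001  0.909]
 [ 0.    -1.    -0.001]] 0.3
1 [ 0.   -0.   -1.11]
-1 [1.000e-03 0.000e+00 2.032e+00]
[ 0.15243877 -0.41371331 -0.04228334]
```

Call:
send_rows(rows="0.005 -0.02 0.03 0 0 -0.06;0.012 -0.036 0.02 0 0 -0.1;0.014 -0.036 0 0 0 -0.1;0.014 -0.036 0 0 0 -0.1;0.014 -0.036 0 0 0 -0.1;0.014 -0.036 0 0 0 -0.1;0.014 -0.036 0 0 0 -0.1;0.014 -0.036 0 0 0 -0.1;0.014 -0.036 0 0 0 -0.1;0.014 -0.036 0 0 0 -0.1;0.014 -0.036 0 0 0 -0.1;0.01 -0.034 -0.02 0 0 -0.05;0 0 -0.03 0 0 0;0 0 -0.03 0 0 0;0 0 0 0 0 0;0 0 0 0 0 0", grip=0.045, grip_force=40)

```text
clock: 1.9
tcp_pos: [0.4337, 0.1999, 0.174]
orientation: [-1.225, 1.186, -1.186]
contact_force: [-0.2, 0.9, 0.4]
grip_width: 0.0452
```

```bash
python3 - <<'E'
from h import *
o=r.get_obs();C=R.from_rotvec(o['orientation']).as_matrix();print(C.round(3),o['clock'],o['tcp_pos'],o['grip_width'],o['joints'].round(2))
s=r.grab_frame('side');crop(s,160,100,250,230,2.6,'pics/s1.png')
E
```

```text
[[ 0.032 -0.     0.999]
 [-0.999 -0.001  0.032]
 [ 0.001 -1.    -0.   ]] 1.9 [0.43368571 0.19993515 0.17404024] 0.04519146823646999 [-0.9   0.19  0.38  2.07 -0.09  0.9  -0.44]
```

View pics/s1.png

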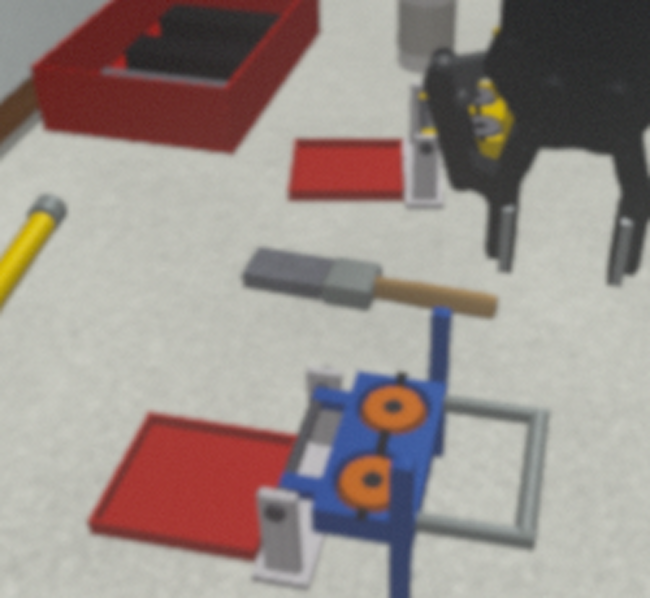

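The gripper is open at (505,260)–(625,280) in the crop, straight above the bar, and the mould hasn't moved. Next I descend and grip.

Call:
send_rows(rows="0 0 -0.03 0 0 0;0 0 -0.03 0 0 0;0 0 -0.03 0 0 0;0 0 -0.02 0 0 0;0 0 -0.015 0 0 0;0 0 -0.007 0 0 0;0 0 0 0 0 0")

```text
clock: 2.65
tcp_pos: [0.4342, 0.2005, 0.042]
orientation: [-1.224, 1.185, -1.185]
contact_force: [0.4, -0.2, 0.2]
grip_width: 0.045
```

```bash
python3 - <<'E'
from h import *
s=r.grab_frame('side');crop(s,190,130,230,190,3.2,'pics/s2.png')
E
```

```text
(no output)
```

View pics/s2.png

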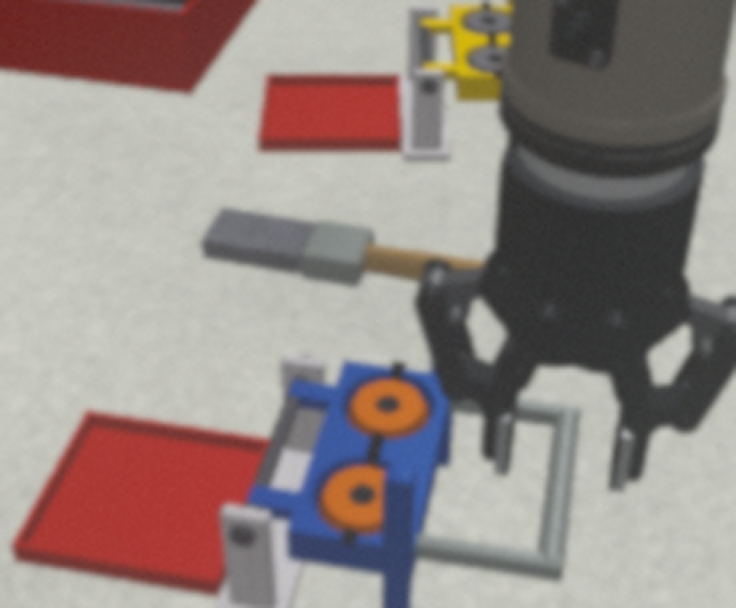

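The fingers, with tips at (503,470) and (620,485), straddle the bar at about (562,490). Closing now.

Call:
send_rows(rows="0 0 0 0 0 0;0 0 0 0 0 0;0 0 0 0 0 0;0 0 0 0 0 0;0 0 0 0 0 0;0 0 0 0 0 0", grip=0, grip_force=40)

```text
clock: 3.3
tcp_pos: [0.4336, 0.1999, 0.0416]
orientation: [-1.224, 1.186, -1.186]
contact_force: [0.5, 0.3, 0.3]
grip_width: -0.0002
```

```bash
cat > plan.py <<'E'
from h import *
import sys
th=.032; ex=np.array([np.cos(th),np.sin(th),0]);ez=np.array([0,0,1.]);ey=np.cross(ez,ex)
def pose(phi,B0,a,d,rad=.134):
    # a = tool tilt (0 = down, + = pointing forward); returns tcp, R
    H=B0+rad*ex
    B=H+rad*(-np.cos(phi)*ex+np.sin(phi)*ez)
    y=np.sin(a)*ex-np.cos(a)*ez; z=np.cos(a)*ex+np.sin(a)*ez
    return B+d*y,B
E
python3 - <<'E'
from plan import *
o=r.get_obs();t=np.array(o['tcp_pos']);print(t,o['grip_width'],o['contact_force'],o['clock'])
d=.0195;B0=np.array([t[0],t[1],t[2]+d])
p=t;a0=0
N=34;tot=2.35
for i in range(1,N+1):
    phi=tot*i/N;a=.8*max(0,(phi-.3))/(tot-.3)
    q,B=pose(phi,B0,a,d);print(i,round(phi,2),(q-p).round(4),'tilt',round(a-a0,3),q.round(3));p=q;a0=a
E
```

```text
[0.43363353 0.19991256 0.04163079] -0.00021989456757047808 [0.53465008 0.27435314 0.32559438] 3.3
1 0.07 [0.0003 0.     0.0093] tilt 0.0 [0.434 0.2   0.051]
2 0.14 [0.001  0.     0.0092] tilt 0.0 [0.435 0.2   0.06 ]
3 0.21 [0.0016 0.0001 0.0091] tilt 0.0 [0.437 0.2   0.069]
4 0.28 [0.0022 0.0001 0.009 ] tilt 0.0 [0.439 0.2   0.078]
5 0.35 [0.0032 0.0001 0.0088] tilt 0.018 [0.442 0.2   0.087]
6 0.41 [0.004  0.0001 0.0086] tilt 0.027 [0.446 0.2   0.096]
7 0.48 [0.0045 0.0001 0.0084] tilt 0.027 [0.45  0.2   0.104]
8 0.55 [0.0051 0.0002 0.0081] tilt 0.027 [0.456 0.201 0.112]
9 0.62 [0.0057 0.0002 0.0078] tilt 0.027 [0.461 0.201 0.12 ]
10 0.69 [0.0062 0.0002 0.0074] tilt 0.027 [0.467 0.201 0.127]
11 0.76 [0.0067 0.0002 0.007 ] tilt 0.027 [0.474 0.201 0.134]
12 0.83 [0.0071 0.0002 0.0066] tilt 0.027 [0.481 0.201 0.141]
13 0.9 [0.0076 0.0002 0.0061] tilt 0.027 [0.489 0.202 0.147]
14 0.97 [0.0079 0.0003 0.0056] tilt 0.027 [0.497 0.202 0.153]
15 1.04 [0.0083 0.0003 0.0051] tilt 0.027 [0.505 0.202 0.158]
16 1.11 [0.0086 0.0003 0.0046] tilt 0.027 [0.514 0.202 0.162]
17 1.18 [0.0089 0.0003 0.004
[... 418 characters left out ...]
0097  0.0003 -0.0002] tilt 0.027 [0.589 0.205 0.178]
25 1.73 [ 0.0096  0.0003 -0.0009] tilt 0.027 [0.599 0.205 0.177]
26 1.8 [ 0.0095  0.0003 -0.0015] tilt 0.027 [0.608 0.206 0.175]
27 1.87 [ 0.0094  0.0003 -0.0021] tilt 0.027 [0.618 0.206 0.173]
28 1.94 [ 0.0092  0.0003 -0.0027] tilt 0.027 [0.627 0.206 0.171]
29 2.0 [ 0.0089  0.0003 -0.0033] tilt 0.027 [0.636 0.206 0.167]
30 2.07 [ 0.0087  0.0003 -0.0038] tilt 0.027 [0.645 0.207 0.164]
31 2.14 [ 0.0084  0.0003 -0.0044] tilt 0.027 [0.653 0.207 0.159]
32 2.21 [ 0.008   0.0003 -0.0049] tilt 0.027 [0.661 0.207 0.154]
33 2.28 [ 0.0076  0.0002 -0.0054] tilt 0.027 [0.668 0.207 0.149]
34 2.35 [ 0.0072  0.0002 -0.0059] tilt 0.027 [0.676 0.208 0.143]
```

The opening reads 0, so the bar is not between the pads. I'll look again.

```bash
python3 - <<'E'
from h import *
s=r.grab_frame('side');crop(s,290,200,120,110,6,'pics/s3.png');crop(s,190,130,230,190,3.2,'pics/s3w.png')
t=r.grab_frame('top');crop(t,170,120,125,150,4,'pics/t3.png')
tc=r.get_obs()['tcp_pos'];print(proj(s,tc),proj(t,tc))
E
```

```text
[[363.5679046  290.04995813]] [[237.40846237 255.60471514]]
```

View pics/s3.png

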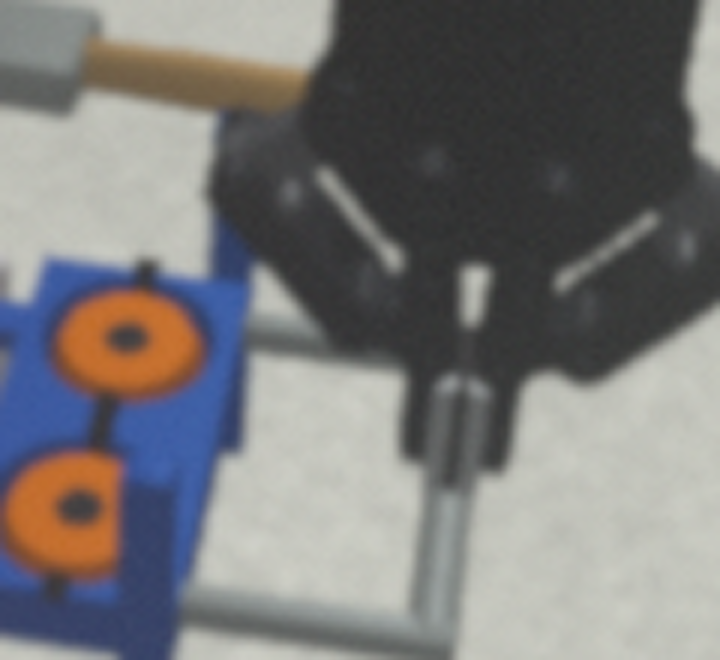

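View pics/t3.png

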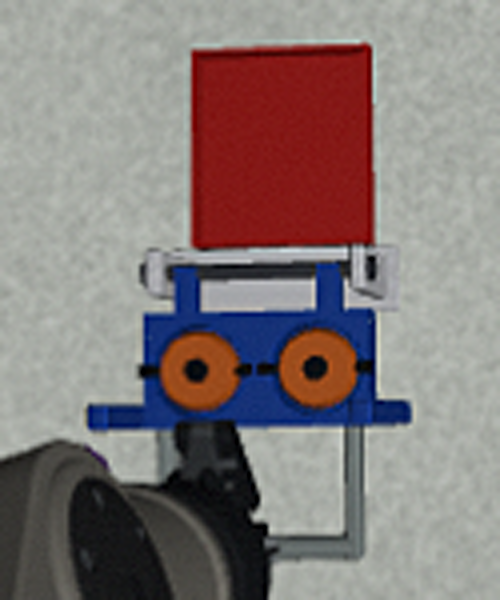

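```bash
python3 - <<'E'
from h import *
s=r.grab_frame('side')
for z in(.0416,.05,.06,.07,.08): print(z,proj(s,[.4337,.2,z]),proj(s,[.4337,.211,z]))
print(proj(s,[.4337,.1999,.174]),proj(s,[.433,.2,.061]),proj(s,[.433,.245,.061]),r.get_obs()['clock'])
E
```

```text
0.0416 [[363.49612262 290.08042922]] [[362.63116301 295.73181845]]
0.05 [[364.01300394 286.34427237]] [[363.14855145 291.99189353]]
0.06 [[364.64012278 281.80655469]] [[363.77650139 287.4480246 ]]
0.07 [[365.28040945 277.16819712]] [[364.41788082 282.80159449]]
0.08 [[365.93425679 272.4260089 ]] [[365.07309877 278.04928807]]
[[372.8325616  222.05382446]] [[365.17770786 281.42732   ]] [[361.49311936 305.65316615]] 3.45
```

View pics/s3w.png

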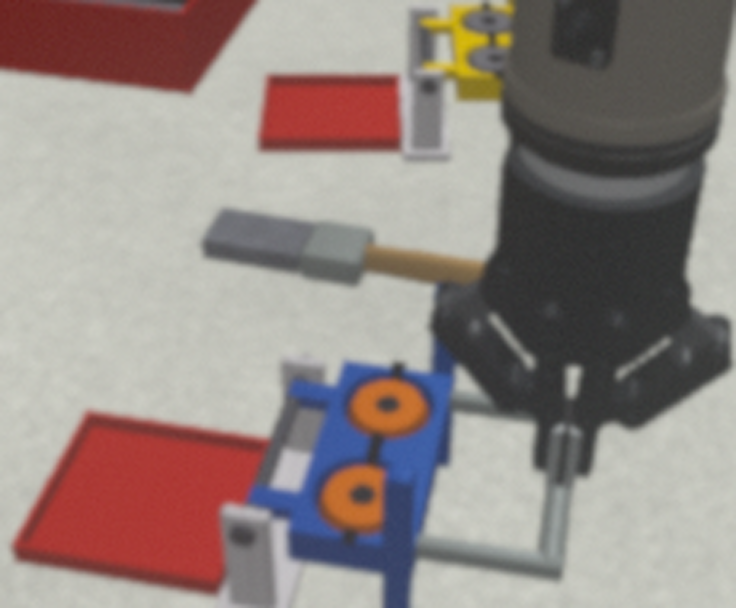

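The fingers shut above the bar. Their tips are seen at v≈281 px, where a tip at the reported z of 0.042 should appear at about 290–295. The true tips are therefore about 25 mm higher than the TCP reading says. I'll reopen, go down gently by that much, and look again.

Call:
send_rows(rows="0 0 0 0 0 0;0 0 0 0 0 0;0 0 0 0 0 0;0 0 0 0 0 0;0 0 -0.008 0 0 0;0 0 -0.008 0 0 0;0 0 -0.008 0 0 0;0 0 0 0 0 0", grip=0.045)

```text
clock: 4.25
tcp_pos: [0.4327, 0.1993, 0.0162]
orientation: [-1.227, 1.186, -1.186]
contact_force: [-0.7, 1.2, 0.0]
grip_width: 0.045
```

```bash
python3 - <<'E'
from h import *
s=r.grab_frame('side');crop(s,290,200,120,110,6,'pics/s4.png')
E
```

```text
(no output)
```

View pics/s4.png

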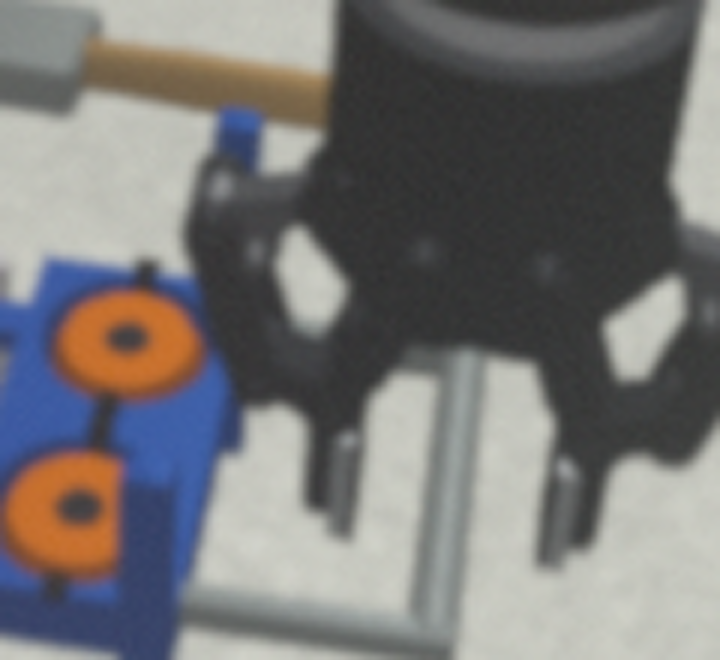

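The tips are now at crop (340,530) and (553,560), with their mid at about v=291. The bar is between them at (447,490), so I close.

Call:
send_rows(rows="0 0 0 0 0 0;0 0 0 0 0 0;0 0 0 0 0 0;0 0 0 0 0 0;0 0 0 0 0 0", grip=0, grip_force=40)

```text
clock: 4.8
tcp_pos: [0.4335, 0.2, 0.0179]
orientation: [-1.224, 1.186, -1.185]
contact_force: [-2.9, 0.5, 5.1]
grip_width: 0.0102
```

```bash
python3 - <<'E'
from h import *
s=r.grab_frame('side');crop(s,290,200,120,110,6,'pics/s5.png')
E
```

```text
(no output)
```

View pics/s5.png

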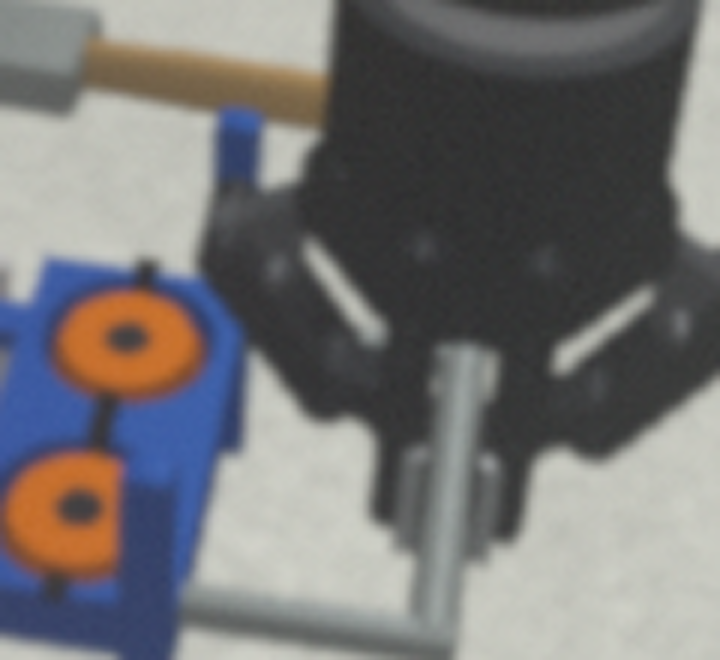

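The bar is held, but only about 12 mm above the pad tips (pads at crop 455–555, bar at 522) with 5 N pushing up. I'll regrip 7 mm deeper.

Call:
send_rows(rows="0 0 0 0 0 0;0 0 0 0 0 0;0 0 -0.004 0 0 0;0 0 -0.004 0 0 0;0 0 0 0 0 0", grip=0.03)

```text
clock: 5.35
tcp_pos: [0.4333, 0.1996, 0.0089]
orientation: [-1.225, 1.186, -1.186]
contact_force: [-0.1, -0.8, 1.5]
grip_width: 0.0297
```

Call:
send_rows(rows="0 0 0 0 0 0;0 0 0 0 0 0;0 0 0 0 0 0;0 0 0 0 0 0;0 0 0 0 0 0", grip=0, grip_force=40)

```text
clock: 5.85
tcp_pos: [0.4334, 0.1998, 0.0096]
orientation: [-1.224, 1.186, -1.186]
contact_force: [0.0, 0.2, -2.0]
grip_width: 0.0105
```

```bash
python3 - <<'E'
from h import *
s=r.grab_frame('side');crop(s,290,200,120,110,6,'pics/s6.png');o=r.get_obs();print(o['contact_force'],o['moment'],o['joints'])
E
```

```text
[-1.36069538  0.07542997 -1.8163679 ] [-0.05968306  0.14908016 -0.08937767] [-0.79396887  0.47020196  0.28283055  2.18065941 -0.25667931  0.52157943
 -0.28471721]
```

View pics/s6.png

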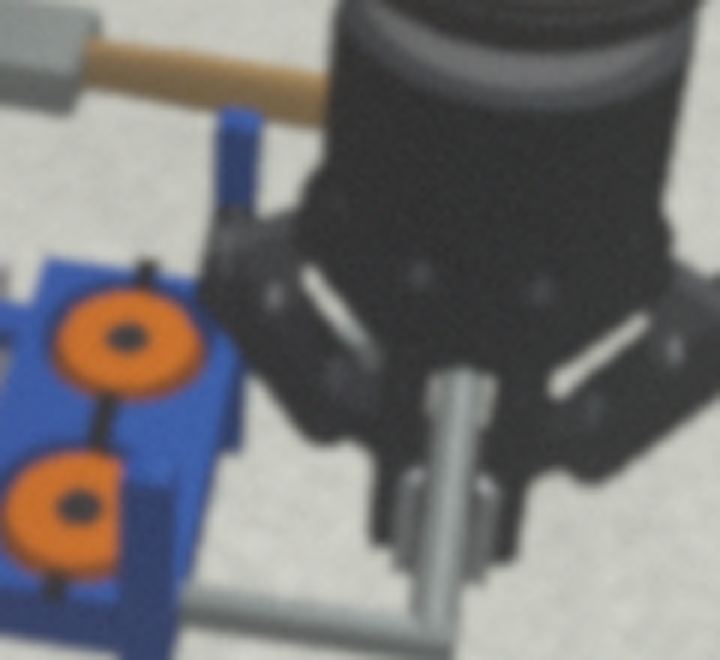

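The bar now sits mid-pad with low force. I'll swing along the hinge arc with the tool kept vertical, in stages, watching the force.

Call:
send_rows(rows="0.0004 0 0.0107 0 0 0;0.0013 0 0.0106 0 0 0;0.0021 0.0001 0.0105 0 0 0;0.003 0.0001 0.0103 0 0 0;0.0038 0.0001 0.01 0 0 0;0.0045 0.0001 0.0097 0 0 0;0.0054 0.0002 0.0093 0 0 0;0.006 0.0002 0.0088 0 0 0;0.0068 0.0002 0.0084 0 0 0;0.0073 0.0002 0.0077 0 0 0")

```text
clock: 6.9
tcp_pos: [0.4701, 0.2006, 0.1059]
orientation: [-1.232, 1.191, -1.182]
contact_force: [-15.2, -0.7, 9.8]
grip_width: 0.0103
```

```bash
python3 - <<'E'
from h import *
s=r.grab_frame('side');crop(s,230,140,180,170,3.5,'pics/s7.png')
E
```

```text
(no output)
```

View pics/s7.png

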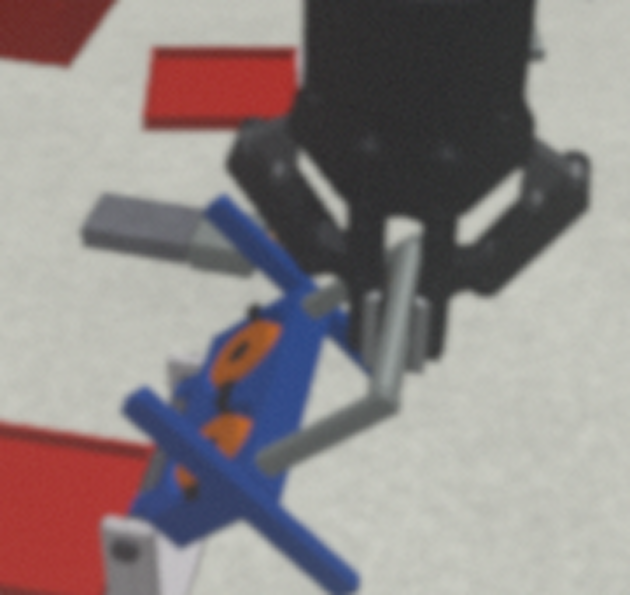

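The mould swings cleanly and both wheels are still in. The 18 N force is radial, about 4 mm inside the arc, so I'll correct for that and continue to upright.

Call:
send_rows(rows="0.0037 0.0002 0.0075 0 0 0;0.0083 0.0003 0.0068 0 0 0;0.0088 0.0003 0.0062 0 0 0;0.0092 0.0003 0.0054 0 0 0;0.0096 0.0003 0.0047 0 0 0")

```text
clock: 7.45
tcp_pos: [0.5144, 0.202, 0.1376]
orientation: [-1.224, 1.186, -1.186]
contact_force: [-6.7, -1.2, 9.3]
grip_width: 0.0101
```

Call:
send_rows(rows="0.01 0.0003 0.0039 0 0 0;0.0103 0.0003 0.0031 0 0 0;0.0105 0.0003 0.0022 0 0 0;0.0106 0.0003 0.0014 0 0 0;0.0107 0.0003 0.0005 0 0 0")

```text
clock: 7.95
tcp_pos: [0.5676, 0.2036, 0.148]
orientation: [-1.223, 1.185, -1.187]
contact_force: [-2.5, -3.4, 4.1]
grip_width: 0.0103
```

```bash
python3 - <<'E'
from h import *
s=r.grab_frame('side');crop(s,200,110,210,190,3.2,'pics/s8.png');o=r.get_obs();print(o['joints'].round(2),R.from_rotvec(o['orientation']).as_matrix().round(3),o['clock'])
E
```

```text
[-0.74  0.44  0.38  1.81 -0.19  0.93 -0.24] [[ 0.031  0.004  1.   ]
 [-1.     0.     0.031]
 [-0.    -1.     0.004]] 8.0
```

View pics/s8.png

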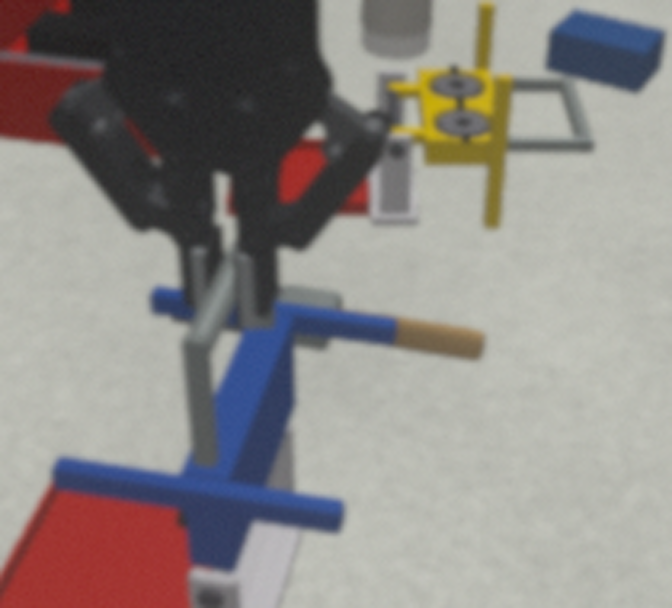

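The mould is upright: tray edge-on, bar near end at crop (196,345), still gripped. To release cleanly the tool should tilt to face along the fall. I tilt 0.28 rad here, where the bar is free along x, to learn which pivot distance the tool frame really has.

Call:
send_rows(rows="0.0024 0 0.0001 0.002 -0.07 0;0.0024 0.0001 0.0003 0.002 -0.07 0;0.0024 0.0001 0.0004 0.002 -0.07 0;0.0024 0.0001 0.0006 0.002 -0.07 0;0 0 0 0 0 0;0 0 0 0 0 0")

```text
clock: 8.6
tcp_pos: [0.5755, 0.2039, 0.1486]
orientation: [-1.013, 0.98, -1.304]
contact_force: [0.6, -3.0, -0.0]
grip_width: 0.0102
```

```bash
python3 - <<'E'
from h import *
s=r.grab_frame('side');crop(s,200,110,210,190,3.2,'pics/s9.png');o=r.get_obs();print(o['joints'].round(2),R.from_rotvec(o['orientation']).as_matrix().round(3),o['tcp_pos'])
for b in[(.567,.247,.194),(.572,.247,.194),(.562,.247,.194)]:print((proj(s,b)[0]-[200,110])*3.2)
E
```

```text
[-0.89  0.32  0.45  2.02 -0.03  0.58 -0.42] [[ 0.031  0.276  0.961]
 [-1.     0.007  0.03 ]
 [ 0.001 -0.961  0.276]] [0.57580401 0.2039269  0.14864088]
[195.75530716 343.5011269 ]
[183.22239402 341.58510585]
[208.33432774 345.42346819]
```

View pics/s9.png

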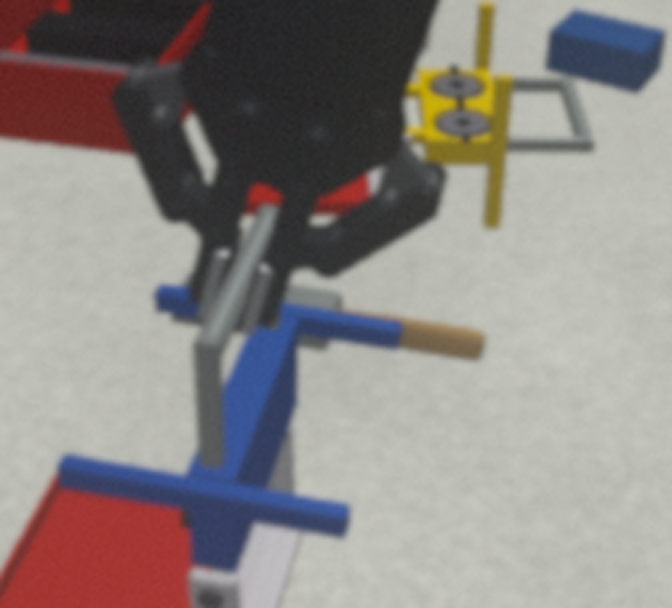

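The bar moved from u=196 to 207, i.e. 4.5 mm back. The grasp point is therefore about 51 mm behind the reported TCP, not 19, which also explains the height discrepancy. I'll use that for the rest of the swing.

```bash
python3 - <<'E'
from plan import *
d=.0515;H=np.array([.567,.2041,.0638]);p=r.get_obs()['tcp_pos']
def P(phi,a): return H+.134*(-np.cos(phi)*ex+np.sin(phi)*ez)+d*(np.sin(a)*ex-np.cos(a)*ez)
for i in range(0,13):
    phi=1.53+.07*i;a=.28+.032*i;q=P(phi,a);print(round(phi,2),(q-p).round(4));p=q
E
```

```text
1.53 [-0.      0.0005 -0.0004]
1.6 [0.0109 0.0004 0.0005]
1.67 [ 0.0109  0.0003 -0.0001]
1.74 [ 0.0108  0.0003 -0.0007]
1.81 [ 0.0107  0.0003 -0.0013]
1.88 [ 0.0105  0.0003 -0.0019]
1.95 [ 0.0103  0.0003 -0.0024]
2.02 [ 0.01    0.0003 -0.003 ]
2.09 [ 0.0097  0.0003 -0.0035]
2.16 [ 0.0094  0.0003 -0.0041]
2.23 [ 0.009   0.0003 -0.0046]
2.3 [ 0.0085  0.0003 -0.005 ]
2.37 [ 0.0081  0.0003 -0.0055]
```

Call:
send_rows(rows="0.0109 0.0004 0.0001 0.001 -0.032 0;0.0109 0.0003 -0.0001 0.001 -0.032 0;0.0108 0.0003 -0.0007 0.001 -0.032 0;0.0107 0.0003 -0.0013 0.001 -0.032 0;0.0105 0.0003 -0.0019 0.001 -0.032 0;0.0103 0.0003 -0.0024 0.001 -0.032 0")

```text
clock: 9.25
tcp_pos: [0.6404, 0.2058, 0.142]
orientation: [-0.865, 0.837, -1.371]
contact_force: [-1.4, -2.3, -1.3]
grip_width: 0.0103
```

```bash
python3 - <<'E'
from h import *
s=r.grab_frame('side');crop(s,200,110,210,190,3.2,'pics/s10.png');o=r.get_obs();print(o['joints'].round(2),R.from_rotvec(o['orientation']).as_matrix().round(3),o['tcp_pos'])
E
```

```text
[-0.94  0.39  0.53  2.05  0.05  0.33 -0.5 ] [[ 0.031  0.457  0.889]
 [-1.     0.013  0.028]
 [ 0.002 -0.889  0.457]] [0.64118742 0.20587015 0.14177431]
```

View pics/s10.png

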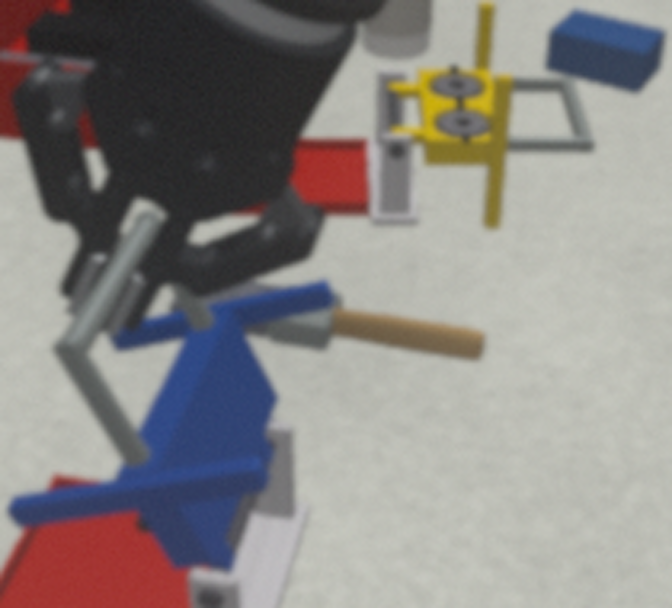

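The mould is at about 1.95 rad and held; the feet and yellow mould are clear. Joint 6 is nearing its lower limit, so I tilt less for the last part.

Call:
send_rows(rows="0.009 0.0003 -0.0035 0 -0.01 0;0.0088 0.0003 -0.0041 0 -0.01 0;0.0084 0.0003 -0.0047 0 -0.01 0;0.0081 0.0003 -0.0052 0 -0.01 0;0.0077 0.0003 -0.0058 0 -0.01 0;0 0 0 0 0 0;0 0 0 0 0 0")

```text
clock: 10.0
tcp_pos: [0.6816, 0.207, 0.1185]
orientation: [-0.829, 0.799, -1.386]
contact_force: [-1.3, -5.4, -2.3]
grip_width: 0.0105
```

```bash
python3 - <<'E'
from h import *
s=r.grab_frame('side');crop(s,180,110,210,190,3.2,'pics/s11.png');o=r.get_obs();print(o['joints'].round(2),R.from_rotvec(o['orientation']).as_matrix().round(3),o['tcp_pos'])
E
```

```text
[-0.88  0.47  0.5   2.01  0.03  0.23 -0.48] [[ 0.031  0.498  0.867]
 [-1.     0.013  0.028]
 [ 0.003 -0.867  0.498]] [0.68144909 0.20708228 0.1187492 ]
```

View pics/s11.png

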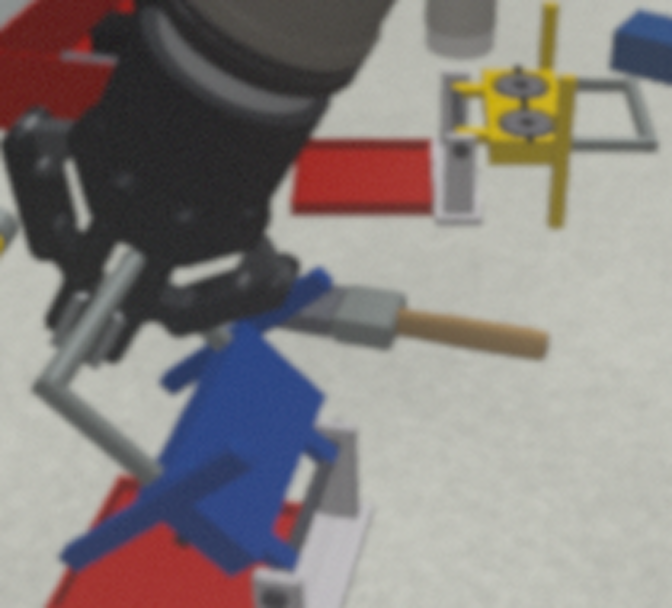

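It holds still at about 2.30 rad, within the free-fall window, with the jaws facing roughly along the fall. Now I let go quickly, opening to 60 mm so the inner finger stays off the tray.

Call:
send_rows(rows="0 0 0 0 0 0;0 0 0 0 0 0;0 0 0 0 0 0;0 0 0 0 0 0;0 0 0 0 0 0;0 0 0 0 0 0;0 0 0 0 0 0;0 0 0 0 0 0;0 0 0 0 0 0;0 0 0 0 0 0", grip=0.06)

```text
clock: 11.05
tcp_pos: [0.6817, 0.2077, 0.1191]
orientation: [-0.828, 0.799, -1.386]
contact_force: [0.2, -0.5, 0.4]
grip_width: 0.0598
```

```bash
python3 - <<'E'
from h import *
s=r.grab_frame('side');crop(s,150,120,220,200,3,'pics/s12.png');t=r.grab_frame('top');crop(t,170,90,150,150,4,'pics/t12.png')
E
```

```text
(no output)
```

View pics/s12.png

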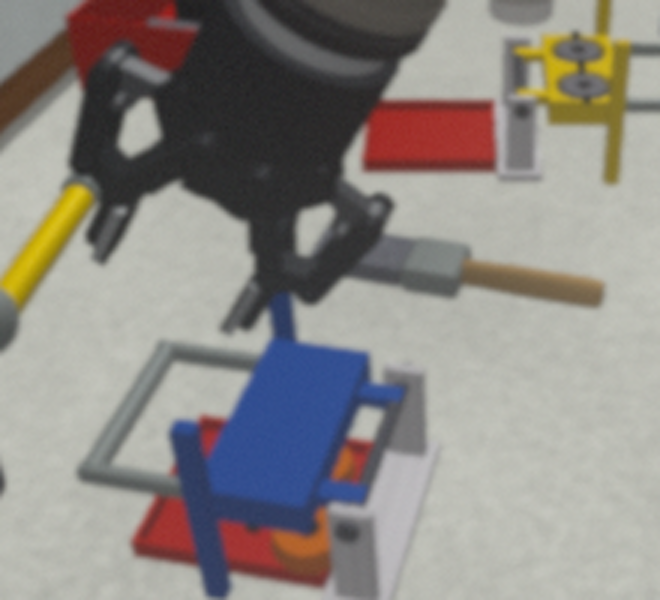

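The mould has fallen and lies upside down on its feet. One orange wheel shows in the pan at crop (300,545) and another at (345,465). I'll retract and check both.

Call:
send_rows(rows="-0.015 0 0.026 0 0 0;-0.02 0 0.034 0 0 0;-0.02 0 0.034 0 0 0;-0.02 0 0.034 0 0 0;-0.03 0 0.02 0 0.06 0;-0.03 0 0.01 0 0.06 0;-0.03 0 0 0 0.06 0;-0.03 0 0 0 0.06 0;-0.03 0 0 0 0 0;-0.03 0 0 0 0 0;-0.02 0 0 0 0 0;0 0 0 0 0 0")

```text
clock: 12.35
tcp_pos: [0.4046, 0.2078, 0.2768]
orientation: [-1.008, 0.982, -1.298]
contact_force: [1.3, 0.6, 0.5]
grip_width: 0.0599
```

```bash
python3 - <<'E'
from h import *
s=r.grab_frame('side');crop(s,170,200,150,140,5,'pics/s13.png');t=r.grab_frame('top');crop(t,160,90,160,140,4,'pics/t13.png')
E
```

```text
(no output)
```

View pics/s13.png

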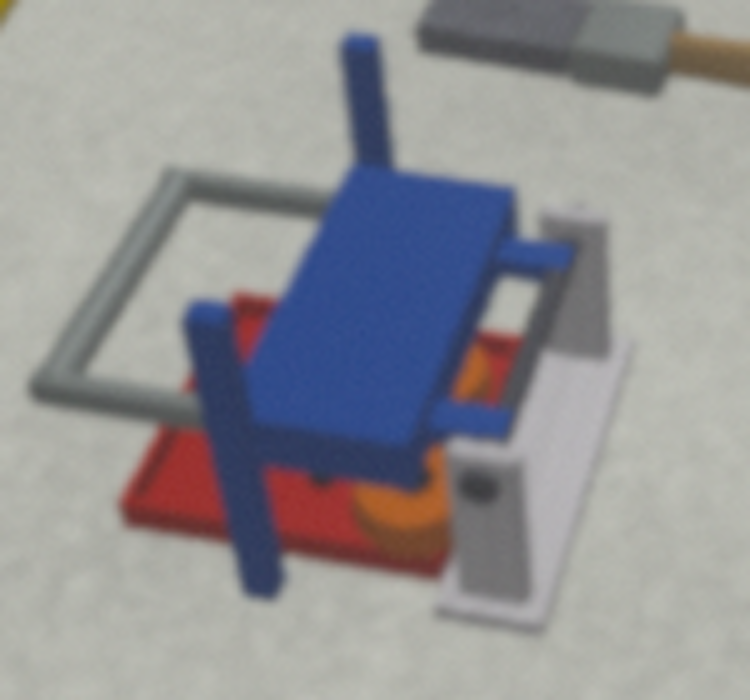

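View pics/t13.png

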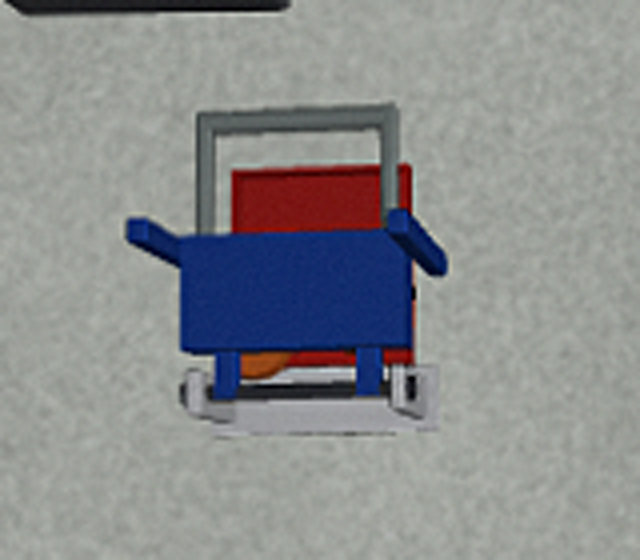

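```bash
python3 - <<'E'
from h import *
s=r.grab_frame('side');t=r.grab_frame('top')
S=lambda x,y:np.array([170+x/5,200+y/5])
pc=np.array([.637,.2063,.003])
K=s['pixels'][:,:,::-1].copy();K=K[200:340,170:320];K=cv2.resize(K,None,fx=5,fy=5,interpolation=cv2.INTER_CUBIC)
def disc(x,y,z,col):
    a=np.linspace(0,2*np.pi,60);q=(proj(s,np.c_[x+.02*np.cos(a),y+.02*np.sin(a),0*a+z])-[170,200])*5
    cv2.polylines(K,[q.astype(int)],True,col,1)
import itertools
for x,y in[(.608,.235),(.61,.175)]:
    for z,c in((.003,(0,255,0)),(.019,(255,255,0))): disc(x,y,z,c)
print(onz(s,S(472,360),.019),onz(s,S(490,375),.019),onz(s,S(405,555),.003),onz(s,S(357,505),.019))
print('top',onz(t,np.array([160+263/4,90+378/4]),.019))
cv2.imwrite('pics/ov.png',K)
E
```

```text
[0.59767415 0.1787056  0.019     ] [0.58988897 0.18365927 0.019     ] [0.59793459 0.24633555 0.003     ] [0.61288955 0.24334603 0.019     ]
top [0.57705881 0.2312849  0.019     ]
```

View pics/ov.png

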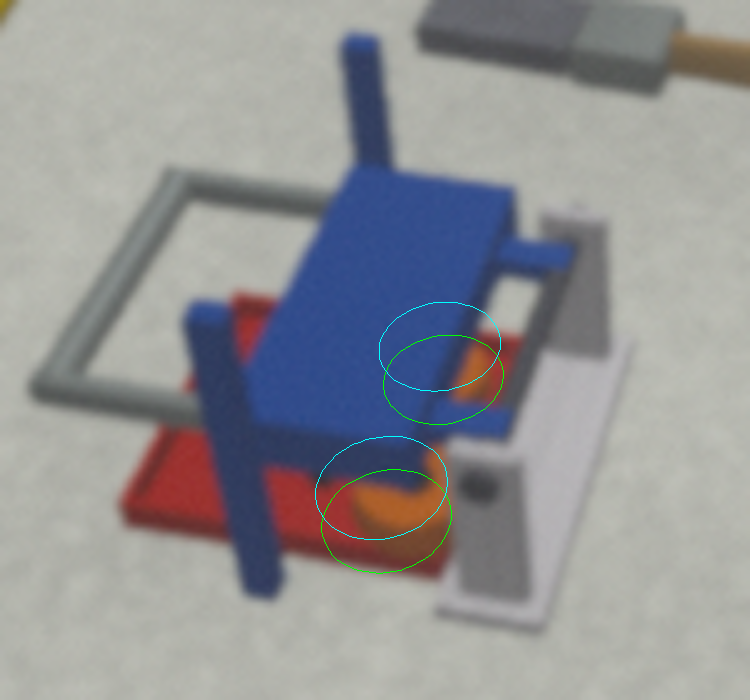

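```bash
python3 - <<'E'
from h import *
a=np.mean([r.grab_frame('side')['pixels'].astype(float) for _ in range(4)],0).clip(0,255)
c=np.clip(a[255:325,225:295,::-1]*1.3,0,255).astype(np.uint8);cv2.imwrite('pics/z.png',cv2.resize(c,None,fx=8,fy=8,interpolation=cv2.INTER_CUBIC))
E
```

```text
(no output)
```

View pics/z.png

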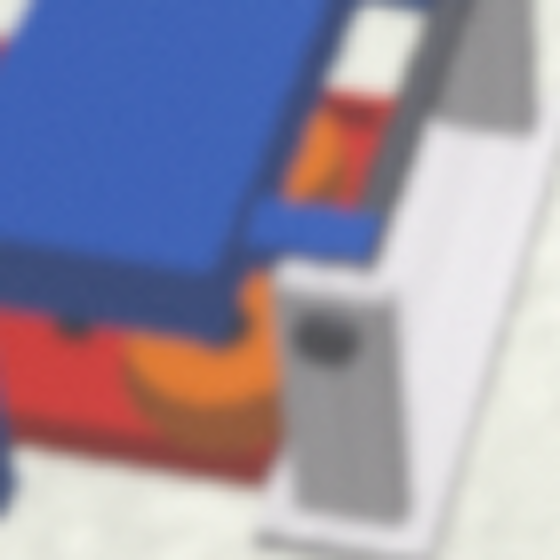

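Both wheels are out and lying in the pan. One is at crop (200,380). The other shows through the hinge gap at (320,155) with its side wall visible, so it lies flat below the tray. The mould rests on its feet, the yellow mould hasn't moved, and the arm is clear. Handing in.

```bash
python3 - <<'E'
from bench import r
o=r.get_obs();print(o['clock'],o['contact_force']);print(r.hand_in())
E
```

```text
12.75 [-0.06331667  0.06764401  0.54840295]
the job is handed in; nothing more can be done
None
```

The blue mould is upside down on its feet, both orange wheels have dropped into its red pan, and I handed the job in at 12.75 s. I swung it by its bar past upright to about 2.30 rad, held it still there, then let go; it fell and rapped on the bench.

**Last checks**
- **Wheels:** the last pictures show two separate wheels lying low in the pan. Wheel_b is about 47 mm from the pan's middle, inside the 70 mm limit. Wheel_a is mostly hidden under the tray: I could see only its hinge-side edge and side wall, so its position (about 40 mm from the middle) is a rough estimate.
- **Yellow mould and arm:** the yellow mould looked unmoved in every picture where it was in view, and nothing went near it. At hand-in the arm was withdrawn and the contact force was under 1 N.

**What disagreed**
- **Tool length:** the grasp point was about 51 mm behind the reported TCP, not the stated 19 mm. My first grasp shut on nothing above the bar, so I corrected the height from the camera and regripped.
- **Grip width:** the opening read about 10 mm on the 12 mm bar.
- **Swing force:** my first arc ran about 4 mm inside the true one, giving about 18 N before I corrected it. That is under the limits.

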